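# Sort spacer bars by length into their trays

## Task

Put the four steel spacer bars away by length: the trays are graded like a gauge, so lay the shortest bar in the shortest tray, the next in the next, and so on up to the longest, each lying flat on its tray's floor and along it. Leave the specimen jar and the small brown bottle that stand among them where they are.

Things in the scene. Friction and masses are not known exactly. Their poses are not given: they have to be found in the camera images.
- bar_50: The shortest of four loose steel spacer bars: square section 16 x 16 mm, 50 mm long, about 100 g, lying on the bench. Origin at the centre of the bar, x axis along its length (either end may lead).
- bar_70: The second shortest of four loose steel spacer bars: square section 16 x 16 mm, 70 mm long, about 140 g, lying on the bench. Origin at the centre of the bar, x axis along its length (either end may lead).
- bar_90: The second longest of four loose steel spacer bars: square section 16 x 16 mm, 90 mm long, about 180 g, lying on the bench. Origin at the centre of the bar, x axis along its length (either end may lead).
- bar_110: The longest of four loose steel spacer bars: square section 16 x 16 mm, 110 mm long, about 220 g, lying on the bench. Origin at the centre of the bar, x axis along its length (either end may lead).
- tray_50: The shortest of four fixed black open trays: inside 66 mm long (x axis), 40 mm wide (y axis), so the 50 mm bar has 8 mm spare at each end; outside 74 x 48 mm; floor 4 mm and wall tops 16 mm above the bench. Both long walls are cut away to the floor over the middle 40 mm, for fingers. Origin at the centre of the underside.
- tray_70: The second shortest of four fixed black open trays: inside 86 mm long (x axis), 40 mm wide (y axis), so the 70 mm bar has 8 mm spare at each end; outside 94 x 48 mm; floor 4 mm and wall tops 16 mm above the bench. Both long walls are cut away to the floor over the middle 40 mm, for fingers. Origin at the centre of the underside.
- tray_90: The second longest of four fixed black open trays: inside 106 mm long (x axis), 40 mm wide (y axis), so the 90 mm bar has 8 mm spare at each end; outside 114 x 48 mm; floor 4 mm and wall tops 16 mm above the bench. Both long walls are cut away to the floor over the middle 40 mm, for fingers. Origin at the centre of the underside.
- tray_110: The longest of four fixed black open trays: inside 126 mm long (x axis), 40 mm wide (y axis), so the 110 mm bar has 8 mm spare at each end; outside 134 x 48 mm; floor 4 mm and wall tops 16 mm above the bench. Both long walls are cut away to the floor over the middle 40 mm, for fingers. Origin at the centre of the underside.
- jar: Loose bystander: specimen jar with a red screw lid, the one among the bars and trays (others stand farther back), 52 mm across, 62 mm tall, standing upright. Origin at the centre of its underside, z axis up.
- bottle: Loose bystander: small brown bottle with a black cap, 33 mm across, 66 mm tall, standing upright. Origin at the centre of its underside, z axis up.
Not all that is in view belongs to the job. Leave any purple look-alike of the bar_110 alone.

How it is judged (in metres and radians):
At the end, for the whole second after the job is handed in: Each bar lies flat and still on the floor of the tray of its own length: centre within 12 mm lengthwise, 16 mm sideways and 3 mm in height of its resting place, within 0.5 rad of the tray's length and 0.1 rad of level; jar and bottle upright and within 25 mm of where they stood (x of bar_50 in the frame of tray_50 between -0.012 and 0.012 m and y of bar_50 in the frame of tray_50 between -0.016 and 0.016 m and z of bar_50 in the frame of tray_50 between 0.009 and 0.015 m and angle between the x axis of bar_50 and the x axis of tray_50, either way round below 0.5 rad and angle between bar_50's own x axis and vertical between 1.47 and 1.67 rad and linear speed of each of bar_50, bar_70, bar_90, bar_110 below 0.02 m/s and angular speed of each of bar_50, bar_70, bar_90, bar_110 below 0.2 rad/s and x of bar_70 in the frame of tray_70 between -0.012 and 0.012 m and y of bar_70 in the frame of tray_70 between -0.016 and 0.016 m and z of bar_70 in the frame of tray_70 between 0.009 and 0.015 m and angle between the x axis of bar_70 and the x axis of tray_70, either way round below 0.5 rad and angle between bar_70's own x axis and vertical between 1.47 and 1.67 rad and x of bar_90 in the frame of tray_90 between -0.012 and 0.012 m and y of bar_90 in the frame of tray_90 between -0.016 and 0.016 m and z of bar_90 in the frame of tray_90 between 0.009 and 0.015 m and angle between the x axis of bar_90 and the x axis of tray_90, either way round below 0.5 rad and angle between bar_90's own x axis and vertical between 1.47 and 1.67 rad and x of bar_110 in the frame of tray_110 between -0.012 and 0.012 m and y of bar_110 in the frame of tray_110 between -0.016 and 0.016 m and z of bar_110 in the frame of tray_110 between 0.009 and 0.015 m and angle between the x axis of bar_110 and the x axis of tray_110, either way round below 0.5 rad and angle between bar_110's own x axis and vertical between 1.47 and 1.67 rad and distance of each of jar, bottle from where it was at the start of the episode below 0.025 m and angle between each of jar, bottle's own z axis and vertical below 0.2 rad); the robot touches nothing.
It fails at once if the jar is knocked over or pushed away (distance of jar from where it was at the start of the episode above 0.03 m or angle between jar's own z axis and vertical above 0.5 rad).
It fails at once if the bottle is knocked over or pushed away (distance of bottle from where it was at the start of the episode above 0.03 m or angle between bottle's own z axis and vertical above 0.5 rad).
It also fails if it takes over 99 s, if anything falls off the work surface, if the arm or the gripper's body presses on something with over 40 N, if the wrist force passes 120 N, or if a joint passes its speed limit or range.

## Robot

A 6-joint arm with a two-finger parallel gripper is mounted at the origin on a cart in front of the work surface, level with it; the furniture and walls round the work are solid. World frame = base frame: x ahead of the robot, y to its left, z up, the work surface at z = 0. Lengths are in m, angles in degrees, forces in N, time in s.
With the tool pointing down it reaches from about 0.35 to 0.875 m from the base axis. Payload 4.2 kg.
Tool frame: the origin (TCP) lies midway between the tips of the shut fingers; the grasp point (between the pads) lies r.grasp_offset behind it (r.grasp_offset is the distance from the TCP to the grasp point, in m); z points along the fingers, x is the direction in which the jaws open and shut, and the axes are right-handed (so a half turn about z gives the same grasp; the last joint's range is limited). The gripper opens to 87 mm and grips with 3 to 60 N. Pads are 19 mm wide; open, the fingers measure 117 mm over their backs; the gripper's body (75 mm by 190 mm) begins 51 mm behind the grasp point.
Start: joints at [-58.064, 22.042, 0.453, 0, -68.411, -14.817], TCP at [0.184, -0.597, 0.223] pointing down, gripper open.
Joint ranges: [-179.83, 179.83], [-69.29, 118.12], [-61.27, 80.66], [-181.25, 117.63], [-171.15, -9.14], [-177.46, 177.46]. Speed limits (degrees/s): [159.86, 159.86, 180, 180, 180, 180].

## Interface

Orientations are given as a 3x3 rotation matrix whose columns are the frame's x, y, z axes.
In Python, from station import r gives the robot as it stands.
- The arm moves only by the tool drive_tool, never from a script. Its argument "commands" is one flat list of numbers, 5 for each row, row after row: the opening, from 0 (shut) to 1 (fully open), then the shift along the world's x, y, z normalised to -1 to 1, where 1 is 400 mm, then the turn about the world's z normalised to -1 to 1, where 1 is 1.5 rad. In form: [fingers, x, y, z, roll, fingers, x, y, z, roll, ...]. A call has 1 to 12 rows; each row is the pose to reach, as a shift and turn from the pose commanded when the call began; what a row does not reach only later rows make up. A row lasts 1/10 s, in which the tool goes at most 50 mm and 8.59 degrees, less where a joint would pass 70% of its speed; a pose out of reach is approached as far as the arm can. A call with a number of a shift or a turn outside -1 to 1 is refused whole. A call with a gripper value outside its range is refused whole. The fingers move at their own pace and stop on an object; the grip force is fixed at half the most. Time passes only in rows, so rows that repeat a pose let the fingers close. It gives the time, the measured TCP pose, the force and the opening at its end, in the units of the state.
- r.sense(): the state, without advancing time (a new reading comes with each control period).
- r.capture(name): name is "scene" or "top" or "wrist"; returns the picture (384x512x3 uint8, blue, green, red); there is no depth.
- r.get_calibration(name): a dict with "intrinsics" (3x3 intrinsics, pixels), "eye" and "attitude" of the camera in the world. Camera axes: x right, y down, z forward; pixel columns grow to the right and rows downward; lengths in m; the calibration is good to about 2 mm. A picture is of the moment at which its call begins: read the wrist's pose just before it. get_calibration takes no time and is no camera call; for the wrist camera it gives the pose at the moment of the call.
- r.finish_job(): hands the job in, once; it reports no verdict.
The state is a dict: "time_s": time; "joints": joint angles; "joint_velocities": joint speeds; "effort": joint torques, N m; "tcp_pos": TCP position; "ee_rot": TCP orientation; "wrist_force": force on the tool from outside, world axes, zero at the start; "moment": the same for the moment, N m; "gripper_width": opening from 0.0 (shut) to 1.0 (fully open).
Only numpy, scipy, OpenCV 4.12 (cv2) and the standard library are available. Lean on these libraries where they do the work, as an engineer would, in place of code of your own. Each camera call takes 0.05 s, during which the arm holds its last target. There are 200 camera calls.

## Working session

There is one attempt and no reset: what is moved stays moved. The work goes in short steps, Python scripts to look and compute and a tool call to move; the robot and the scene stay as the last step left them, time stands still between calls to the robot, and variables do not carry over. Pictures are saved under pics/ and viewed, on a budget of 14 in all, crops included, one or two more only if the job needs it, and the job is handed in when it is done.

Besides the shell and the picture viewer there is one more tool, called after "Request:" as name(argument=value, ...) on one line, values as JSON. drive_tool: Moves the arm, as the interface text tells. Its arguments: {"type":"object","properties":{"commands":{"type":"array","items":{"type":"number"}}},"required":["commands"]}

```bash
mkdir -p pics
python3 - <<'E'
from station import r
import cv2
s=r.sense();print(s['time_s'],s['tcp_pos'],s['ee_rot'],s['gripper_width'],r.grasp_offset)
for n in("top","scene"):
    im=r.capture(n);cv2.imwrite(f"pics/{n}0.png",im);c=r.get_calibration(n);print(n,c)
    cv2.imwrite(f"pics/{n}0v.png",cv2.resize(im,(800,600),interpolation=cv2.INTER_CUBIC))
E
```

```text
0.0 [ 0.18381281 -0.59670406  0.22145208] [[-2.94151649e-01  9.55758488e-01 -7.20959524e-04]
 [ 9.55756170e-01  2.94152524e-01  2.10608440e-03]
 [ 2.22498011e-03 -6.95533142e-05 -9.99997522e-01]] 0.9982918107460848 0.0187
top {'intrinsics': array([[408.53722924,   0.        , 258.04977902],
       [  0.        , 408.53722924, 190.07268582],
       [  0.        ,   0.        ,   1.        ]]), 'eye': array([0.42862566, 0.05449193, 1.30118051]), 'attitude': array([[ 0.01314567, -0.9981119 ,  0.05999858],
       [-0.99991115, -0.01298947,  0.00299273],
       [-0.00220773, -0.06003259, -0.99819398]])}
scene {'intrinsics': array([[394.20856705,   0.        , 259.63286593],
       [  0.        , 394.20856705, 193.85121152],
       [  0.        ,   0.        ,   1.        ]]), 'eye': array([-0.29275222,  0.48523431,  0.52866669]), 'attitude': array([[-0.47817533, -0.39823216,  0.78278956],
       [-0.87823665,  0.20972744, -0.42978458],
       [ 0.00698159, -0.89298687, -0.45002857]])}
```

View pics/top0v.png

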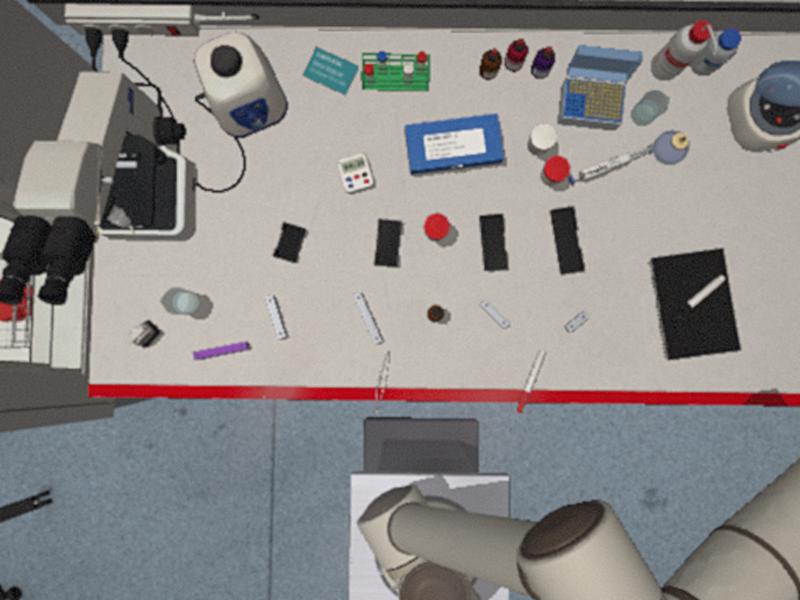

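View pics/scene0v.png

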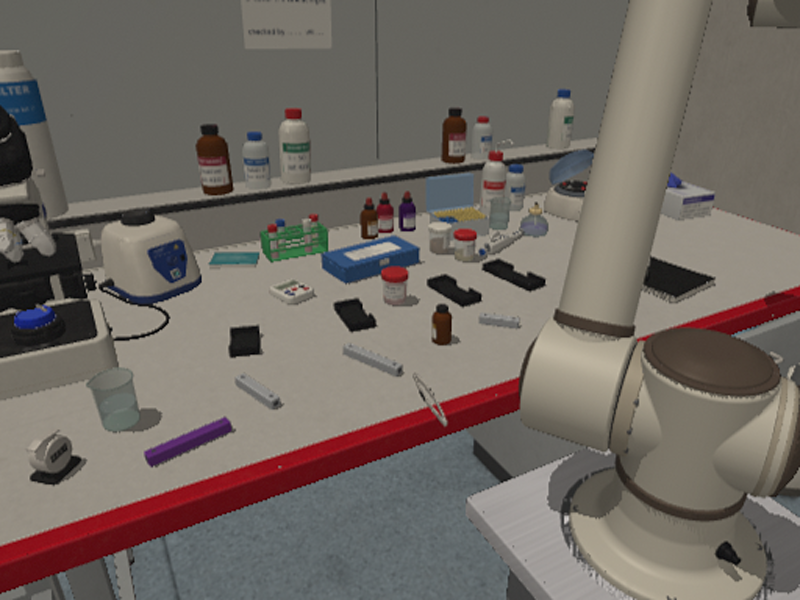

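The top view shows the four bars in a row at about (276,316), (369,317), (495,314) and (577,321) in the 800-px image. The trays are at (290,242), (388,242), (494,242) and (567,240), the jar at (437,227) and the bottle at (437,313). The scene view confirms the trays have finger cut-outs.

```bash
cat > h.py <<'E'
import cv2,numpy as np
from station import r
def ray(c,uv,z):
    K,R,e=c['intrinsics'],c['attitude'],c['eye']
    uv=np.atleast_2d(uv).astype(float)
    d=(R@np.linalg.inv(K)@np.c_[uv,np.ones(len(uv))].T).T
    return (e+d*((z-e[2])/d[:,2])[:,None])
def blobs(im,c,mask,z,amin):
    out=[]
    for k in cv2.findContours(mask,cv2.RETR_EXTERNAL,cv2.CHAIN_APPROX_NONE)[0]:
        if cv2.contourArea(k)<amin: continue
        P=ray(c,k[:,0],z)[:,:2]*1000
        (x,y),(w,h),a=cv2.minAreaRect(P.astype(np.float32))
        if w<h: w,h,a=h,w,a+90
        a=(a+90)%180-90
        m=k[:,0].mean(0)
        out.append((np.round([x,y,w,h,a],1),np.round(m)))
    return out
E
python3 - <<'E'
from h import *
im=cv2.imread('pics/top0.png');c=r.get_calibration('top')
n=im.astype(int);br=n[...,0]-n[...,2]
roi=np.zeros(im.shape[:2],np.uint8);roi[120:232,160:400]=255
dark=((n.max(2)<60)*255).astype(np.uint8)&roi
bar=((br>-4)&(n.max(2)>90)).astype(np.uint8)*255&roi
for t in blobs(im,c,dark,.016,15):print('dark',*t)
bar=cv2.morphologyEx(bar,cv2.MORPH_CLOSE,np.ones((3,3)))
for t in blobs(im,c,bar,.016,15):print('bar',*t)
v=np.hstack([cv2.resize(im[120:232,160:400],None,fx=3.3,fy=3.3,interpolation=2)]);m=cv2.resize(cv2.cvtColor(bar|dark,8)[150:232,160:400],None,fx=3.3,fy=2.5)
cv2.imwrite('pics/z.png',np.vstack([v,m])[:600])
E
```

```text
dark [476.3 -10.3  20.   17.8  45.7] [280. 200.]
dark [614.8 291.1  69.5  45.2 -15.9] [185. 155.]
dark [616.4  91.9  89.8  42.8  -5.2] [248. 155.]
dark [ 620.7 -122.   110.3   44.6    5.8] [315. 155.]
dark [ 626.7 -271.3  130.    46.5    9.2] [363. 154.]
bar [ 461.5 -290.1   49.8   17.9  -49. ] [369. 206.]
bar [ 474.6 -125.1   70.9   15.7   45.5] [316. 201.]
bar [464.4 314.8  90.   19.8  19.8] [176. 203.]
bar [464.3 130.5 110.   18.4  24.6] [235. 203.]
```

View pics/z.png

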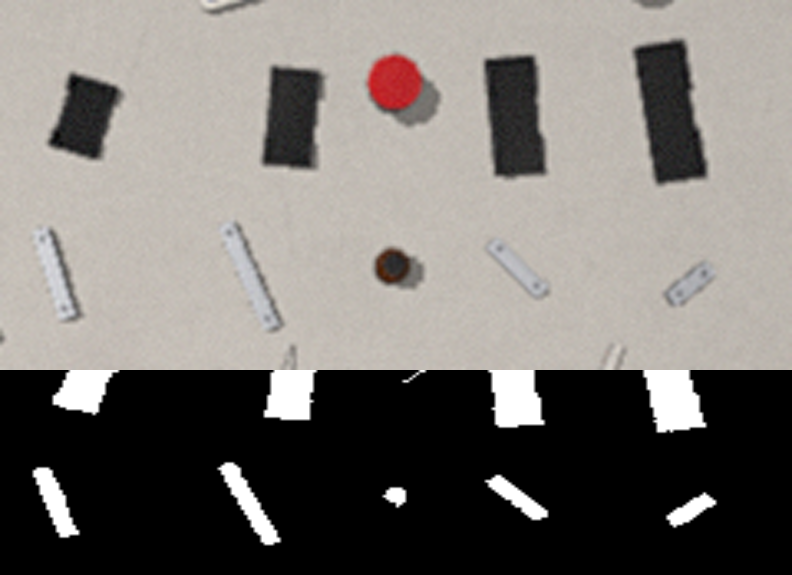

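Lengths come out at 50/71/90/110 mm and trays at about 70/90/110/130 mm with edge-pixel loss, so the identities are clear. Next I move above bar_50 and check with the wrist camera.

Request:
drive_tool(commands=[0.5,0.694,0.767,-0.15,-0.769,0.5,0.694,0.767,-0.15,-0.769,0.5,0.694,0.767,-0.15,-0.769,0.5,0.694,0.767,-0.15,-0.769,0.5,0.694,0.767,-0.15,-0.769,0.5,0.694,0.767,-0.15,-0.769,0.5,0.694,0.767,-0.15,-0.769,0.5,0.694,0.767,-0.15,-0.769,0.5,0.694,0.767,-0.15,-0.769,0.5,0.694,0.767,-0.15,-0.769,0.5,0.694,0.767,-0.15,-0.769,0.5,0.694,0.767,-0.15,-0.769])

```text
time_s: 1.3
tcp_pos: [0.461, -0.2908, 0.1624]
ee_rot: [[0.755, 0.656, -0.001], [0.656, -0.755, 0.0], [-0.0, -0.001, -1.0]]
wrist_force: [-0.0, -0.8, 0.8]
gripper_width: 0.502
```

```bash
cat >> h.py <<'E'
def state():
    s=r.sense();R=s['ee_rot'];print('t',s['time_s'],'tcp',np.round(np.array(s['tcp_pos'])*1000,1),'jaw',round(np.degrees(np.arctan2(R[1,0],R[0,0])),1),'w',round(s['gripper_width'],3),'F',np.round(s['wrist_force'],1),'j',np.round(s['joints']))
def wrist(name,z=.016):
    state();c=r.get_calibration('wrist');im=r.capture('wrist');cv2.imwrite(f'pics/{name}.png',im)
    n=im.astype(int)
    bar=((n[...,0]-n[...,2]>-4)&(n.max(2)>90)).astype(np.uint8)*255
    bar=cv2.morphologyEx(bar,cv2.MORPH_CLOSE,np.ones((5,5)))
    for t in blobs(im,c,bar,z,200):print('bar',*t)
    return im,c
E
python3 -c "
from h import *
im,c=wrist('w1');print(c)"
```

```text
t 1.3 tcp [ 461.  -290.8  162.4] jaw 41.0 w 0.502 F [-0.  -0.8  0.8] j [ -15.   17.  -16.    0.  -57. -124.]
bar [ 349.5 -551.4   17.7   16.2  -48.9] [  7. 296.]
bar [ 465.  -299.7   31.1   15.   -49.4] [250. 189.]
bar [ 255.2 -355.3  242.9   91.3  -90. ] [47. 80.]
{'intrinsics': array([[343.85758963,   0.        , 252.3915516 ],
       [  0.        , 343.85758963, 193.63609613],
       [  0.        ,   0.        ,   1.        ]]), 'eye': array([ 0.40796403, -0.2320924 ,  0.32485856]), 'attitude': array([[ 7.53906875e-01,  6.29342326e-01,  1.88554130e-01],
       [ 6.56981095e-01, -7.21965613e-01, -2.17120921e-01],
       [-5.13787425e-04,  2.87565454e-01, -9.57760850e-01]])}
```

View pics/w1.png

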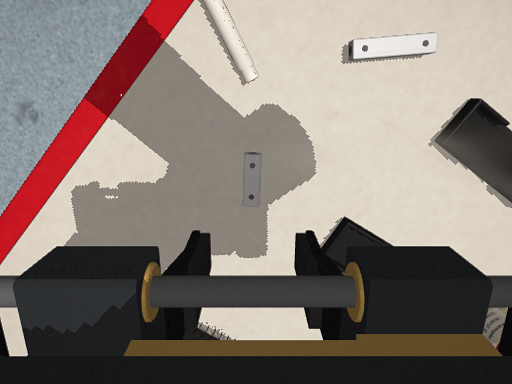

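The wrist view shows bar_50 in the arm's shadow at about (252,180), from row 153 to 207. It is upright between the fingers, so the yaw is right.

```bash
python3 -c "
from h import *
c=r.get_calibration('wrist')
p=ray(c,[[252.5,179.5],[252.5,153],[252.5,206]],.016);print(p,np.linalg.norm(p[1]-p[2]))"
```

```text
[[ 0.45976202 -0.292156    0.016     ]
 [ 0.44350539 -0.2734703   0.016     ]
 [ 0.47678006 -0.31171688  0.016     ]] 0.05069521402261619
```

Request:
drive_tool(commands=[0.5,-0.001,-0.002,-0.12,0,0.5,-0.001,-0.002,-0.24,0,0.5,-0.001,-0.002,-0.34,0,0.5,-0.001,-0.002,-0.38,0,0.5,-0.001,-0.002,-0.396,0,0.5,-0.001,-0.002,-0.396,0,0.1,-0.001,-0.002,-0.396,0,0,-0.001,-0.002,-0.396,0,0,-0.001,-0.002,-0.396,0,0,-0.001,-0.002,-0.396,0,0,-0.001,-0.002,-0.396,0,0,-0.001,-0.002,-0.396,0])

```text
time_s: 2.55
tcp_pos: [0.4615, -0.2913, 0.0048]
ee_rot: [[0.754, 0.657, 0.001], [0.657, -0.754, -0.0], [0.0, 0.001, -1.0]]
wrist_force: [-1.0, 1.0, 5.0]
gripper_width: 0.181
```

Request:
drive_tool(commands=[0,0,0,0.1,0,0,0,0,0.22,0,0,0,0,0.34,0,0,0.25,0.9,0.36,0.385,0,0.25,0.9,0.36,0.385,0,0.25,0.9,0.36,0.385,0,0.25,0.9,0.36,0.385,0,0.25,0.9,0.36,0.385,0,0.25,0.9,0.36,0.385,0,0.25,0.9,0.36,0.385,0,0.25,0.9,0.36,0.385,0,0.25,0.9,0.36,0.385])

```text
time_s: 3.75
tcp_pos: [0.5618, 0.072, 0.1474]
ee_rot: [[0.27, 0.963, -0.0], [0.963, -0.27, 0.0], [0.0, -0.0, -1.0]]
wrist_force: [0.9, -0.4, -1.6]
gripper_width: 0.179
```

Request:
drive_tool(commands=[0,0.133,0.556,0,0,0,0.133,0.556,0,0,0,0.133,0.556,0,0,0,0.133,0.556,0,0,0,0.133,0.556,0,0,0,0.133,0.556,0,0,0,0.133,0.556,0,0])

```text
time_s: 4.45
tcp_pos: [0.6137, 0.2906, 0.1468]
ee_rot: [[0.274, 0.962, -0.002], [0.962, -0.274, -0.001], [-0.002, -0.002, -1.0]]
wrist_force: [0.1, -0.6, -1.2]
gripper_width: 0.179
```

```bash
python3 -c "
from h import *
im,c=wrist('w2');print(c['eye'])
n=im.astype(int);dark=((n.max(2)<60)*255).astype(np.uint8)
for t in blobs(im,c,dark,.016,200):print('dark',*t)
t=r.capture('top');cv2.imwrite('pics/top1.png',t)"
```

```text
t 4.45 tcp [613.7 290.6 146.8] jaw 74.1 w 0.179 F [ 0.1 -0.6 -1.2] j [  39.   30.    3.   -0.  -63. -145.]
bar [776.7 450.8  54.4  17.9  74.3] [456. 297.]
bar [723.4 261.6  75.9  20.2  74.3] [257. 295.]
bar [664.3 275.   72.9  29.3 -16.6] [252. 241.]
bar [478.8 140.   75.   20.2  25. ] [38. 77.]
bar [492.9 324.9  26.5  14.9  19. ] [254.  28.]
bar [472.  317.5  14.8  14.5  16.8] [238.   6.]
[0.53678456 0.31152208 0.30940533]
dark [774.2 246.  544.5 103.7  74.3] [283. 359.]
dark [714.2 262.2 493.7 159.3  67. ] [233. 280.]
dark [612.7 291.3  73.9  46.4 -15.8] [255. 180.]
```

View pics/w2.png

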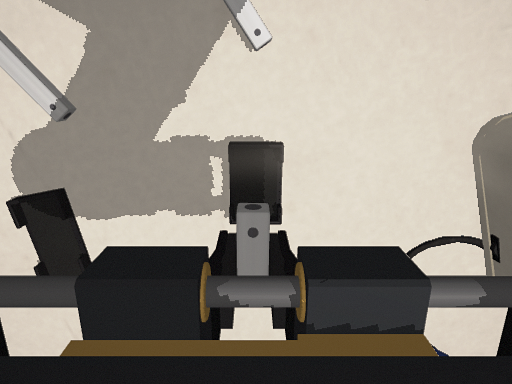

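The wrist view shows tray_50 at (255,180), measured as (613,291) and 74x46 mm at -16°, under the gripped bar. I lower it and release.

Request:
drive_tool(commands=[0,0,0,-0.12,0,0,0,0,-0.23,0,0,0,0,-0.31,0,0,0,0,-0.335,0,0,0,0,-0.343,0,0,0,0,-0.343,0,0.2,0,0,-0.343,0,0.45,0,0,-0.343,0,0.45,0,0,-0.343,0,0.45,0,0,-0.3,0,0.45,0,0,-0.2,0,0.45,0,0,-0.08,0])

```text
time_s: 5.75
tcp_pos: [0.6134, 0.2905, 0.116]
ee_rot: [[0.274, 0.962, -0.003], [0.962, -0.274, -0.002], [-0.003, -0.002, -1.0]]
wrist_force: [2.2, 0.9, 0.2]
gripper_width: 0.441
```

```bash
python3 -c "
from h import *
im,c=wrist('w3',.02)"
```

```text
t 5.75 tcp [613.4 290.5 116. ] jaw 74.1 w 0.441 F [2.2 0.9 0.2] j [  39.   32.    1.   -0.  -59. -145.]
bar [707.1 289.2 100.3  17.1  73.7] [282. 297.]
bar [615.4 290.6  47.4  15.4 -14.5] [255. 200.]
bar [487.2 154.5  47.7   8.8  20.3] [26. 85.]
bar [482.1 321.   18.3  14.7  18.1] [244.   8.]
```

bar_50 sits in its tray at (615,291). Next is bar_90.

Request:
drive_tool(commands=[0.5,-0.373,0.061,0.1,0.415,0.5,-0.373,0.061,0.1,0.415,0.5,-0.373,0.061,0.1,0.415,0.5,-0.373,0.061,0.1,0.415,0.5,-0.373,0.061,0.1,0.415,0.5,-0.373,0.061,0.1,0.415,0.5,-0.373,0.061,0.1,0.415])

```text
time_s: 6.5
tcp_pos: [0.466, 0.3154, 0.1558]
ee_rot: [[-0.336, 0.942, 0.0], [0.942, 0.336, -0.0], [-0.0, -0.0, -1.0]]
wrist_force: [-0.0, -0.0, -0.8]
gripper_width: 0.5
```

```bash
python3 -c "
from h import *
im,c=wrist('w4')"
```

```text
t 6.5 tcp [466.  315.4 155.8] jaw 109.6 w 0.5 F [-0.  -0.  -0.8] j [  51.   19.  -14.    0.  -57. -121.]
bar [467.5 481.7  35.5   8.3 -70.3] [415. 242.]
bar [392.2 423.8 110.   16.8 -77.7] [396. 147.]
bar [426.7 303.2  14.8  14.1  19.7] [256. 137.]
bar [482.6 142.4  60.3  16.4  32.5] [ 64. 137.]
bar [431.9 115.3  41.8  15.   25.1] [40. 64.]
bar [278.9 410.3 142.1  41.6 -89.9] [445.  19.]
```

View pics/w4.png

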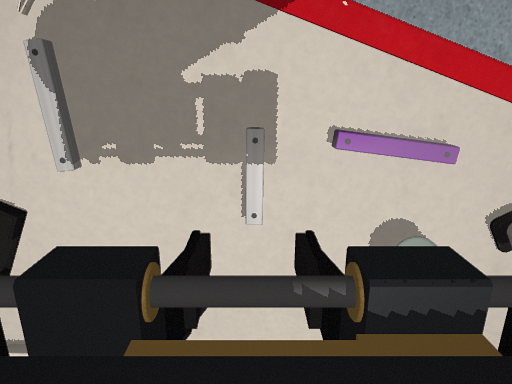

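bar_90 shows at column 255, rows 128–223, aligned with the jaws. The purple look-alike is off to the right.

```bash
python3 -c "
from h import *
c=r.get_calibration('wrist')
p=ray(c,[[255.5,128],[255,223]],.016)*1000;print(p,p.mean(0),np.linalg.norm(p[1]-p[0]))"
```

```text
[[418.75030985 300.61116296  16.        ]
 [501.9527169  330.10827616  16.        ]] [460.35151338 315.35971956  16.        ] 88.27638543583456
```

Request:
drive_tool(commands=[0.5,-0.009,0,-0.12,0,0.5,-0.009,0,-0.24,0,0.5,-0.009,0,-0.33,0,0.5,-0.009,0,-0.365,0,0.5,-0.009,0,-0.38,0,0.5,-0.009,0,-0.38,0,0.1,-0.009,0,-0.38,0,0,-0.009,0,-0.38,0,0,-0.009,0,-0.38,0,0,-0.009,0,-0.38,0,0,-0.009,0,-0.38,0,0,-0.009,0,-0.38,0])

```text
time_s: 7.75
tcp_pos: [0.4618, 0.3158, 0.0048]
ee_rot: [[-0.339, 0.941, 0.001], [0.941, 0.339, 0.001], [0.0, 0.001, -1.0]]
wrist_force: [-1.4, 0.3, 4.1]
gripper_width: 0.181
```

Request:
drive_tool(commands=[0,0,0,0.1,0,0,0,0,0.22,0,0,0,0,0.34,0,0,0.25,-0.9,0.36,-0.163,0,0.25,-0.9,0.36,-0.163,0,0.25,-0.9,0.36,-0.163,0,0.25,-0.9,0.36,-0.163,0,0.25,-0.9,0.36,-0.163,0,0.25,-0.9,0.36,-0.163,0,0.25,-0.9,0.36,-0.163,0,0.25,-0.9,0.36,-0.163,0,0.25,-0.9,0.36,-0.163])

```text
time_s: 8.95
tcp_pos: [0.5614, -0.0475, 0.1472]
ee_rot: [[-0.096, 0.995, -0.002], [0.995, 0.096, -0.0], [-0.0, -0.002, -1.0]]
wrist_force: [-0.9, 1.1, -1.7]
gripper_width: 0.179
```

Request:
drive_tool(commands=[0,0.144,-0.194,0,0,0,0.144,-0.194,0,0,0,0.144,-0.194,0,0,0,0.144,-0.194,0,0,0,0.144,-0.194,0,0])

```text
time_s: 9.45
tcp_pos: [0.6183, -0.121, 0.1475]
ee_rot: [[-0.101, 0.995, -0.002], [0.995, 0.101, 0.001], [0.001, -0.002, -1.0]]
wrist_force: [-0.6, -0.7, -1.6]
gripper_width: 0.182
```

```bash
python3 -c "
from h import *
im,c=wrist('w5')
n=im.astype(int);dark=((n.max(2)<60)*255).astype(np.uint8)
for t in blobs(im,c,dark,.016,200):print('dark',*t)"
```

```text
t 9.45 tcp [ 618.3 -121.   147.5] jaw 95.8 w 0.182 F [-0.6 -0.7 -1.6] j [  4.  26.  -5.  -0. -60. -88.]
bar [ 774.  -105.6   66.4   12.1  -84.1] [252. 336.]
bar [ 482.7 -119.6   45.3   17.3   45.7] [273.  19.]
dark [ 788.2 -101.   545.6   95.1  -84.1] [265. 364.]
dark [629.   83.8  64.1  56.3  -4.7] [470. 217.]
dark [ 671.  -113.4  492.   218.5  -84.1] [259. 266.]
dark [ 625.3 -272.   132.8   53.4    9.4] [ 80. 169.]
dark [465.   16.2  27.4  16.7 -84.1] [451.  10.]
dark [478.1 -12.   36.1  27.6  39. ] [412.  26.]
```

View pics/w5.png

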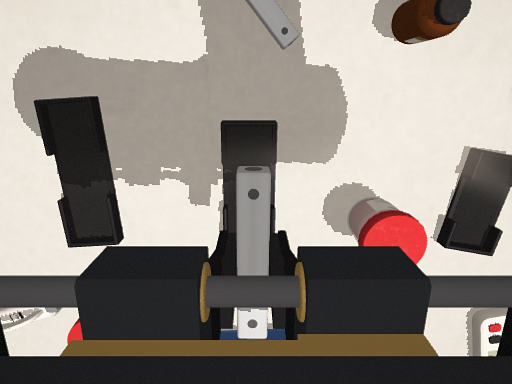

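tray_90 lies below with its near edge at row 121, columns 221–277. I check that edge before lowering.

```bash
python3 -c "
from h import *
c=r.get_calibration('wrist')
p=ray(c,[[221,121],[277,121],[249,121]],.016)*1000;print(p)
d=np.array([np.cos(.101),np.sin(.101),0]);print(p[2]+57*d)"
```

```text
[[ 565.60516371 -153.61397414   16.        ]
 [ 560.75656906 -106.79841644   16.        ]
 [ 563.18079283 -130.20548506   16.        ]]
[ 619.89031139 -124.45826793   16.        ]
```

Request:
drive_tool(commands=[0,0.004,-0.006,-0.12,0,0,0.004,-0.006,-0.23,0,0,0.004,-0.006,-0.31,0,0,0.004,-0.006,-0.335,0,0,0.004,-0.006,-0.345,0,0,0.004,-0.006,-0.345,0,0.2,0.004,-0.006,-0.345,0,0.45,0.004,-0.006,-0.345,0,0.45,0.004,-0.006,-0.345,0,0.45,0.004,-0.006,-0.3,0,0.45,0.004,-0.006,-0.2,0,0.45,0.004,-0.006,-0.08,0])

```text
time_s: 10.7
tcp_pos: [0.6197, -0.1246, 0.1163]
ee_rot: [[-0.1, 0.995, -0.003], [0.995, 0.1, -0.0], [0.0, -0.003, -1.0]]
wrist_force: [-0.3, 0.4, -0.2]
gripper_width: 0.436
```

```bash
python3 -c "
from h import *
im,c=wrist('w6',.02)"
```

```text
t 10.7 tcp [ 619.7 -124.6  116.3] jaw 95.8 w 0.436 F [-0.3  0.4 -0.2] j [  3.  28.  -6.  -0. -56. -88.]
bar [ 635.6 -124.1   34.2   14.5    6.2] [253. 216.]
bar [ 487.3 -116.6   35.2   17.1   46. ] [287.  16.]
```

Request:
drive_tool(commands=[0.5,-0.363,0,0.1,0.462,0.5,-0.363,0,0.1,0.462,0.5,-0.363,0,0.1,0.462,0.5,-0.363,0,0.1,0.462,0.5,-0.363,0,0.1,0.462,0.5,-0.363,0,0.1,0.462,0.5,-0.363,0,0.1,0.462])

```text
time_s: 11.45
tcp_pos: [0.4758, -0.1245, 0.1566]
ee_rot: [[-0.712, 0.703, 0.001], [0.703, 0.712, 0.0], [-0.001, 0.001, -1.0]]
wrist_force: [0.2, -0.5, -0.1]
gripper_width: 0.499
```

```bash
python3 -c "
from h import *
im,c=wrist('w7')"
```

```text
t 11.45 tcp [ 475.8 -124.5  156.6] jaw 135.4 w 0.499 F [ 0.2 -0.5 -0.1] j [  4.  13. -23.  -0. -54. -49.]
bar [281.7 -19.7  98.6  39.2 -90. ] [491. 116.]
```

View pics/w7.png

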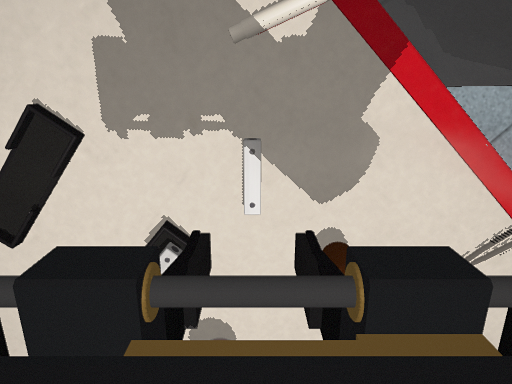

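bar_70 shows at column 252, rows 139–214. The bottle is to the lower right, more than 80 mm off to the side, so it is clear.

```bash
python3 -c "
from h import *
c=r.get_calibration('wrist')
p=ray(c,[[253,139],[253,214]],.016)*1000;print(p,p.mean(0),np.linalg.norm(p[1]-p[0]))"
```

```text
[[ 447.47680553 -152.39659613   16.        ]
 [ 496.52817689 -102.54304827   16.        ]] [ 472.00249121 -127.4698222    16.        ] 69.93863929227693
```

Request:
drive_tool(commands=[0.5,-0.007,-0.005,-0.12,0,0.5,-0.007,-0.005,-0.24,0,0.5,-0.007,-0.005,-0.33,0,0.5,-0.007,-0.005,-0.365,0,0.5,-0.007,-0.005,-0.381,0,0.5,-0.007,-0.005,-0.381,0,0.1,-0.007,-0.005,-0.381,0,0,-0.007,-0.005,-0.381,0,0,-0.007,-0.005,-0.381,0,0,-0.007,-0.005,-0.381,0,0,-0.007,-0.005,-0.381,0,0,-0.007,-0.005,-0.381,0])

```text
time_s: 12.7
tcp_pos: [0.4733, -0.1265, 0.0044]
ee_rot: [[-0.713, 0.701, 0.001], [0.701, 0.713, -0.0], [-0.001, 0.001, -1.0]]
wrist_force: [0.0, 0.0, 4.2]
gripper_width: 0.18
```

Request:
drive_tool(commands=[0,0,0,0.1,0,0,0,0,0.22,0,0,0,0,0.34,0,0,0.354,0.545,0.36,-0.59,0,0.354,0.545,0.36,-0.59,0,0.354,0.545,0.36,-0.59,0,0.354,0.545,0.36,-0.59,0,0.354,0.545,0.36,-0.59,0,0.354,0.545,0.36,-0.59,0,0.354,0.545,0.36,-0.59,0,0.354,0.545,0.36,-0.59,0,0.354,0.545,0.36,-0.59])

```text
time_s: 13.9
tcp_pos: [0.6134, 0.0904, 0.1474]
ee_rot: [[0.091, 0.996, -0.002], [0.996, -0.091, -0.0], [-0.001, -0.001, -1.0]]
wrist_force: [-0.3, -0.3, -1.6]
gripper_width: 0.184
```

```bash
python3 -c "
from h import *
im,c=wrist('w8')"
```

```text
t 13.9 tcp [613.4  90.4 147.4] jaw 84.8 w 0.184 F [-0.3 -0.3 -1.6] j [  23.   25.   -6.   -0.  -59. -119.]
bar [745.2  77.   28.   15.1  84.9] [251. 313.]
bar [743.1 278.8  53.6  20.2  84.9] [456. 295.]
bar [657.7  85.2  89.6  30.3  -5.4] [251. 230.]
bar [ 621.5 -116.    90.2   13.1    6.1] [ 28. 210.]
bar [489.4 140.5  50.6  16.4  24.1] [304.  27.]
```

View pics/w8.png

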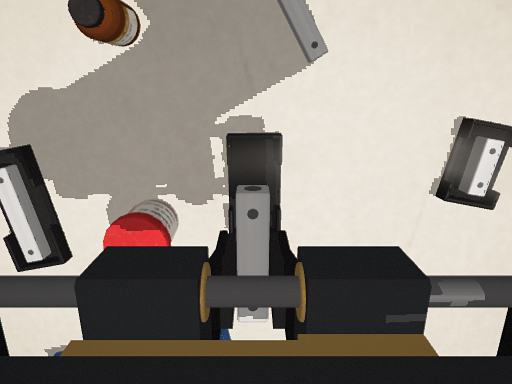

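bar_90 (left) and bar_50 (right) lie in their trays. tray_70 is under the gripped bar, with its near edge at row 134, columns 227–282. The jar is to the left.

```bash
python3 -c "
from h import *
c=r.get_calibration('wrist')
p=ray(c,[[227,134],[282,134],[254.5,134]],.016)*1000;print(p)
a=np.radians(-5.2);print(p[2]+47*np.array([np.cos(a),np.sin(a),0]))
print('jar',ray(r.get_calibration('top'),[279.7,145.3],.062)*1000)"
```

```text
[[566.86712128  71.77310771  16.        ]
 [571.06779884 118.2675759   16.        ]
 [568.96763941  95.02232693  16.        ]]
[615.77420614  90.76259566  16.        ]
jar [[641.14382326  -6.20122413  62.        ]]
```

Request:
drive_tool(commands=[0,0.005,0.002,-0.12,0,0,0.005,0.002,-0.23,0,0,0.005,0.002,-0.31,0,0,0.005,0.002,-0.335,0,0,0.005,0.002,-0.345,0,0,0.005,0.002,-0.345,0,0.2,0.005,0.002,-0.345,0,0.45,0.005,0.002,-0.345,0,0.45,0.005,0.002,-0.345,0,0.45,0.005,0.002,-0.3,0,0.45,0.005,0.002,-0.2,0,0.45,0.005,0.002,-0.08,0])

```text
time_s: 15.15
tcp_pos: [0.6153, 0.092, 0.1158]
ee_rot: [[0.091, 0.996, -0.003], [0.996, -0.091, -0.001], [-0.002, -0.003, -1.0]]
wrist_force: [0.5, 0.1, 0.2]
gripper_width: 0.438
```

Request:
drive_tool(commands=[0.5,-0.378,0.097,0.1,0.347,0.5,-0.378,0.097,0.1,0.347,0.5,-0.378,0.097,0.1,0.347,0.5,-0.378,0.097,0.1,0.347,0.5,-0.378,0.097,0.1,0.347,0.5,-0.378,0.097,0.1,0.347,0.5,-0.378,0.097,0.1,0.347])

```text
time_s: 15.85
tcp_pos: [0.4662, 0.1311, 0.1556]
ee_rot: [[-0.415, 0.91, 0.0], [0.91, 0.415, 0.0], [-0.0, 0.0, -1.0]]
wrist_force: [-0.2, 0.6, -0.6]
gripper_width: 0.498
```

```bash
python3 -c "
from h import *
im,c=wrist('w9')"
```

```text
t 15.85 tcp [466.2 131.1 155.6] jaw 114.5 w 0.498 F [-0.2  0.6 -0.6] j [  35.   12.  -24.    0.  -53. -100.]
bar [425.5 112.1  27.7  14.7  24.2] [251. 133.]
bar [273.4 215.1 154.4  52.7 -90. ] [447.  26.]
```

View pics/w9.png

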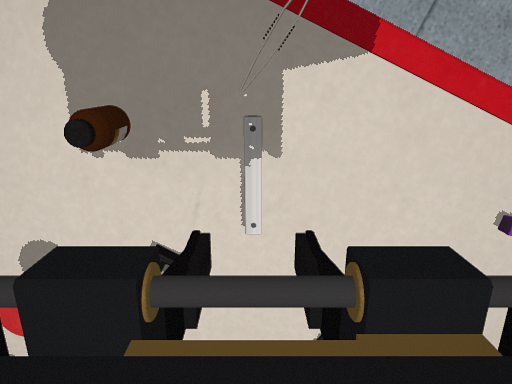

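bar_110 is at column 254, rows 116–234, and the bottle is well to the left.

```bash
python3 -c "
from h import *
c=r.get_calibration('wrist')
p=ray(c,[[253.5,116],[253.5,234]],.016)*1000;print(p,p.mean(0),np.linalg.norm(p[1]-p[0]))"
```

```text
[[411.59272825 106.65447328  16.        ]
 [511.1936002  152.26470666  16.        ]] [461.39316422 129.45958997  16.        ] 109.54737369387318
```

Request:
drive_tool(commands=[0.5,-0.009,-0.003,-0.12,0,0.5,-0.009,-0.003,-0.24,0,0.5,-0.009,-0.003,-0.33,0,0.5,-0.009,-0.003,-0.365,0,0.5,-0.009,-0.003,-0.379,0,0.5,-0.009,-0.003,-0.379,0,0.1,-0.009,-0.003,-0.379,0,0,-0.009,-0.003,-0.379,0,0,-0.009,-0.003,-0.379,0,0,-0.009,-0.003,-0.379,0,0,-0.009,-0.003,-0.379,0,0,-0.009,-0.003,-0.379,0])

```text
time_s: 17.1
tcp_pos: [0.4619, 0.1301, 0.0048]
ee_rot: [[-0.417, 0.909, 0.001], [0.909, 0.417, 0.0], [-0.0, 0.001, -1.0]]
wrist_force: [-1.0, -0.6, 4.8]
gripper_width: 0.182
```

Request:
drive_tool(commands=[0,0,0,0.1,0,0,0,0,0.22,0,0,0,0,0.34,0,0,0.25,-0.9,0.36,-0.178,0,0.25,-0.9,0.36,-0.178,0,0.25,-0.9,0.36,-0.178,0,0.25,-0.9,0.36,-0.178,0,0.25,-0.9,0.36,-0.178,0,0.25,-0.9,0.36,-0.178,0,0.25,-0.9,0.36,-0.178,0,0.25,-0.9,0.36,-0.178,0,0.25,-0.9,0.36,-0.178])

```text
time_s: 18.3
tcp_pos: [0.5612, -0.233, 0.1463]
ee_rot: [[-0.157, 0.988, -0.002], [0.988, 0.157, 0.0], [0.001, -0.002, -1.0]]
wrist_force: [-0.5, 0.4, -2.4]
gripper_width: 0.181
```

Request:
drive_tool(commands=[0,0.159,-0.104,0,0,0,0.159,-0.104,0,0,0,0.159,-0.104,0,0,0,0.159,-0.104,0,0,0,0.159,-0.104,0,0])

```text
time_s: 18.8
tcp_pos: [0.6241, -0.2704, 0.1475]
ee_rot: [[-0.162, 0.987, -0.002], [0.987, 0.162, 0.001], [0.001, -0.002, -1.0]]
wrist_force: [-0.3, -0.5, -2.3]
gripper_width: 0.181
```

```bash
python3 -c "
from h import *
im,c=wrist('w10')"
```

```text
t 18.8 tcp [ 624.1 -270.4  147.5] jaw 99.3 w 0.181 F [-0.3 -0.5 -2.3] j [-10.  31.   3.  -0. -63. -71.]
bar [762.5 -27.4  69.3  13.4 -82. ] [465. 350.]
bar [ 810.4 -456.9   81.1   57.6  -80.6] [ 36. 332.]
bar [ 652.7 -266.1   63.8   30.2    8.6] [251. 215.]
bar [ 622.8 -126.5   84.9   22.2    6.7] [411. 208.]
```

View pics/w10.png

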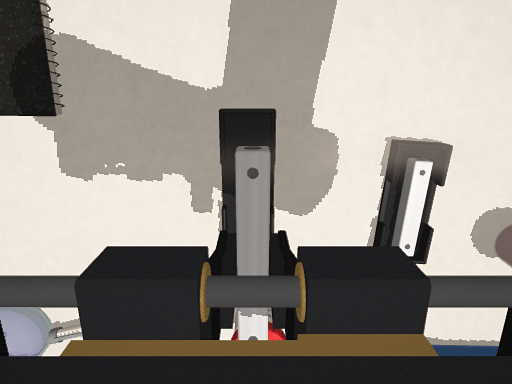

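tray_110's near edge is at row 109, columns 219–275. bar_90 is flat in tray_90 on the right.

```bash
python3 -c "
from h import *
c=r.get_calibration('wrist')
p=ray(c,[[247,109]],.016)*1000
a=np.radians(9.3);print(p,p[0]+67*np.array([np.cos(a),np.sin(a),0]))"
```

```text
[[ 560.24307193 -286.35576665   16.        ]] [ 626.36240493 -275.52831064   16.        ]
```

Request:
drive_tool(commands=[0,0.005,-0.008,-0.12,0,0,0.005,-0.008,-0.23,0,0,0.005,-0.008,-0.31,0,0,0.005,-0.008,-0.335,0,0,0.005,-0.008,-0.345,0,0,0.005,-0.008,-0.345,0,0.2,0.005,-0.008,-0.345,0,0.45,0.005,-0.008,-0.345,0,0.45,0.005,-0.008,-0.345,0,0.45,0.005,-0.008,-0.3,0,0.45,0.005,-0.008,-0.2,0,0.45,0.005,-0.008,-0.08,0])

```text
time_s: 20.05
tcp_pos: [0.6261, -0.2747, 0.1162]
ee_rot: [[-0.161, 0.987, -0.003], [0.987, 0.161, 0.001], [0.001, -0.003, -1.0]]
wrist_force: [0.5, 1.3, -0.2]
gripper_width: 0.439
```

Request:
drive_tool(commands=[0.5,0,0,0.2,0,0.5,0,0,0.3,0,0.5,-0.5,-0.8,0.3,0,0.5,-0.5,-0.8,0.3,0,0.5,-0.5,-0.8,0.3,0,0.5,-0.5,-0.8,0.3,0,0.5,-0.5,-0.8,0.3,0,0.5,-0.5,-0.8,0.3,0,0.5,-0.5,-0.8,0.3,0,0.5,-0.5,-0.8,0.3,0,0.5,-0.5,-0.8,0.3,0,0.5,-0.5,-0.8,0.3,0])

```text
time_s: 21.25
tcp_pos: [0.4266, -0.5954, 0.2366]
ee_rot: [[-0.16, 0.987, 0.001], [0.987, 0.16, -0.0], [-0.0, 0.001, -1.0]]
wrist_force: [1.1, 0.1, -0.4]
gripper_width: 0.497
```

Run:
```python
from h import *
state();im=r.capture('top');cv2.imwrite('pics/top2.png',im);c=r.get_calibration('top')
old=cv2.imread('pics/top0.png')
n=im.astype(int)
roi=np.zeros(im.shape[:2],np.uint8);roi[125:185,165:385]=255
bar=((n[...,0]-n[...,2]>-8)&(n.max(2)>90)).astype(np.uint8)*255&roi
for t in blobs(im,c,bar,.02,10):print('bar',*t)
# bystanders: red lid, and brown/dark bottle, before/after
for nm,i in(('old',old),('new',im)):
    m=i.astype(int)
    red=((m[...,2]>120)&(m[...,1]<70))[125:170,250:310];dk=(m.max(2)<100)[190:212,265:295]
    print(nm,np.argwhere(red).mean(0),np.argwhere(dk).mean(0))
cv2.imwrite('pics/z2.png',cv2.resize(im[120:232,160:400],None,fx=3.3,fy=3.3,interpolation=2))
```

```text
t 21.25 tcp [ 426.6 -595.4  236.6] jaw 99.2 w 0.497 F [ 1.1  0.1 -0.4] j [-42.  32.  20.  -0. -77. -39.]
bar [616.9 292.4  51.5  18.3 -14.5] [184. 154.]
bar [628.  -29.5  54.5  27.2 -49.3] [286. 151.]
bar [619.4  93.7  72.   18.2  -5.5] [247. 154.]
bar [ 625.2 -122.3   90.6   18.6    6. ] [316. 153.]
bar [ 630.5 -273.   110.9   18.8    9.3] [364. 152.]
old [19.65979381 29.19587629] [10.51136364 13.79545455]
new [19.64795918 29.19897959] [10.45555556 13.63333333]
```

View pics/z2.png

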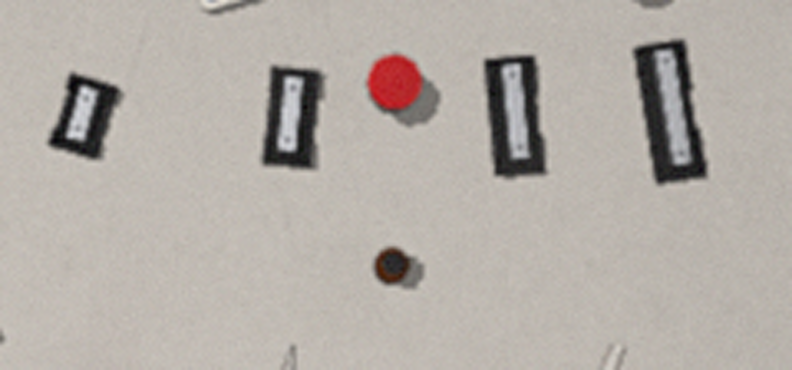

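All four bars lie inside their trays, and the jar and bottle have not moved, so I hand in.

```bash
python3 -c "
from station import r
print(r.finish_job())"
```

```text
the job is handed in; nothing more can be done
None
```

I put all four bars in the trays of their own length and handed the job in. The robot clock stood at about 21 s of the 99 s allowed, and no verdict was reported.

**Final top view:**

| Bar | Length measured (mm) | Centre offset from tray (mm) | Yaw from tray |
|---|---|---|---|
| bar_50 | 51.5 | about 2 | 1.4° |
| bar_70 | 72 | about 3 | 0.3° |
| bar_90 | 90.6 | about 4.5 | 0.2° |
| bar_110 | 110.9 | about 4 | 0.1° |

- **Limits:** the offsets are well inside the 12 mm limit, and part of each is camera parallax. The bars look flat in the view; I did not measure their height or tilt directly.
- **Jar and bottle:** their image positions match the start to within 0.2 px.
- **Purple look-alike:** I left it alone.
- **Arm:** it is backed off, touching nothing.

**Disagreements:** the wrist and top cameras differed by up to 4 mm on bar and tray positions, so I used values between them. No check failed.

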